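# Shut the red air valve under the sliding cover of the bench valve box

### The arm

A 6-joint arm with a two-finger parallel gripper is mounted at the origin on the work surface. World frame = base frame: x ahead of the robot, y to its left, z up, the work surface at z = 0. Lengths are in m, angles in degrees, forces in N, time in s.
With the tool pointing down it reaches from about 0.3 to 0.75 m from the base axis. Payload 8.5 kg.
Tool frame: the origin (TCP) lies on the mounting face of the last link; the fingertips stand 173 mm ahead of it and the grasp point (between the pads) lies 155 mm ahead of it; z points along the fingers, y is the line along which they close (so a half turn about z gives the same grasp; the last joint's range is limited). The gripper opens to 85 mm and grips with 20 to 120 N. Pads are 22 mm wide; open, the fingers measure 114 mm over their backs; the gripper's body (76 mm by 85 mm) begins 54 mm behind the grasp point. The pads swing forward as they close: fully open they stand 13 mm farther back than shut.
Start: joints at [57.336, 21.807, 74.336, -0, 83.858, -12.336], TCP at [0.191, 0.516, 0.405] pointing down, gripper open.
Joint ranges: [-178.18, 178.18], [-50.72, 133.34], [12.68, 142.11], [-81.47, 261.47], [9.98, 163.14], [-165.26, 165.26]. Speed limits (degrees/s): [136.94, 136.94, 180, 180, 180, 180].

### API

Orientations are given as a 3x3 rotation matrix whose columns are the frame's x, y, z axes.
In Python, from bench import ctrl gives the robot as it stands. The module is installed in compiled form; this text tells all that it offers.
- The arm moves only by the tool carry_out, never from a script. Its argument "plan" is a list of rows, each an object with "slide": the shift along the tool's x, y, z in mm, a list of three; "angular": the turn, a rotation vector about the tool's x, y, z in degrees, a list of three; "hand": the opening in per cent of the stroke, from 0 (shut) to 100 (fully open). A call has 1 to 8 rows; each row is the pose to reach, as a shift and turn from the pose commanded when the call began, along the tool's axes at that moment; what a row does not reach only later rows make up. A row lasts 1/8 s, in which the tool goes at most 62.5 mm and 10.7 degrees, less where a joint would pass 70% of its speed; a pose out of reach is approached as far as the arm can. A call with a gripper value outside its range is refused whole. The fingers move at their own pace and stop on an object; "newtons" is the grip in N (left out, the last holds). Time passes only in rows, so rows that repeat a pose let the fingers close. It gives the time, the measured TCP pose, the force, the opening and the grip force at its end, in the units of the state.
- ctrl.get_state(): the state, without advancing time (a new reading comes with each control period).
- ctrl.grab_frame(name): name is "side" or "top"; returns a dict with "pixels" (384x512x3 uint8, red, green, blue), "K" (3x3 intrinsics, pixels), "rvec" (rotation vector, rad) and "tvec" (3), from world to camera coordinates, as OpenCV has them. Camera axes: x right, y down, z forward; pixel columns grow to the right and rows downward; lengths in m; the calibration is good to about 2 mm. A picture is of the moment at which its call begins. There is no depth.
- ctrl.hand_in(): hands the job in; it is judged then, once.
Trained networks look in a picture, given as the dict that the camera call returned (one of the last four; its "shot" number tells which), for a name from the list of things; names that differ only in an ending like _2 or _b are one class to them, and where a whole thing is asked for, a point or a joint stands for the part that bears it (a point fixed in the world has none). Each returns a list of dicts, best first, with "p" (0 to 1); they miss things now and then, are a little off and sometimes report something else, mostly with a low value. They report only what shows in the picture. A call takes as long as a camera call.
- ctrl.recognise(picture, thing): "box" ([centre column, centre row, width, height] in pixels, round what is visible of it).
- ctrl.silhouettes(picture, thing): "region" (384x512 bool, what is visible of it) and "box" ([centre column, centre row, width, height] in pixels, round what is visible of it).
The state is a dict: "t": time; "joint_positions": joint angles; "dq": joint speeds; "tau": joint torques, N m; "position": TCP position; "tool_rot": TCP orientation; "wrist_force": force on the tool from outside, world axes, zero at the start; "torque": the same for the moment, N m; "gripper_width": finger opening in m; "finger_force": force on a finger pad.
Only numpy, scipy, OpenCV 4.12 (cv2) and the standard library are available. Lean on these libraries where they do the work, as an engineer would, in place of code of your own. Each camera call takes 0.05 s, during which the arm holds its last target. There are 200 camera calls.

### The job

Push the cleat to slide the wooden cover of the air-valve box fully open, push the red-sleeved valve handle round until it is fully shut (square across its pipe, against its stop), then push the cleat back so that the cover is fully closed again and keeps the shavings out. Do it all by pushing with the fingertips: do not grip or lift anything, leave the blue-sleeved valve open, and leave the things on the bench where they stand.

Things in the scene. Friction and masses are not known exactly. Their poses are not given: they have to be found in the camera images.
- valve_box: cedar air-valve box fixed to the bench, 274 (its x) x 330 (its y) x 110 mm high, walls 12 mm. Origin: centre of its underside, on the bench, z up. The +y half of its top is a fixed deck, the -y half an opening closed by the cover; runners along both sides (|x| over 124 mm) are 110 mm high. A steel pipe leaves the +x wall (to x 207 mm at y 35 mm, 55 mm high)
- opening (a point): centre of the box's opening at the height of the cover's underside, 91 mm above the bench; 250 mm (box x) by 140 mm (box y), axes the box's. In it stand two valves along the box's y, 100 mm apart in x, at 30 mm to -x and 70 mm to +x; which is red varies. Their outlet couplers stick out of the box's -y wall by 46 mm, 40 mm above the bench
- cover (a joint): travel of the cover along the box's +y, m: 0 fully closed, 0.150 fully open, stops at both ends. A pale board 260 x 160 x 11 mm held in runners (it cannot be lifted off), top 102.5 mm above the bench. About 3 N of friction; stays where it is left. It starts closed to 10 mm open
- cleat_open_face (a point): the face of the cover's cleat that is pushed to open the cover; it looks to the box's -y. The cleat is a dark wooden bar on the middle of the cover, 140 mm long (box x), 18 mm wide (box y), 18 mm high (102.5 to 120.5 mm above the bench). Origin: middle of this face, 111 mm above the bench; axes parallel to the box's. Moves with the cover
- cleat_shut_face (a point): the opposite face of the same cleat, looking to the box's +y: pushed towards -y it closes the cover. Origin: middle of this face, 111 mm above the bench; axes parallel to the box's
- red_handle (a joint): angle of the red handle, rad: 0 fully open (along its pipe, pointing to the box's -y), 1.571 fully shut (across the pipe, pointing to the box's -x, against its stop); grows clockwise seen from above. It starts between 0 and 0.4. 0.30 N m of friction (about 5 to 6 N when pushed 55 mm from the pivot); stays where it is left
- red_pivot (a point): point on the vertical turning axis of the red handle, at the mid-height of its sleeve, 80 mm above the bench; the axes are the box's
- red_tip (a point): middle of the free end of the red handle's sleeve, 81 mm from the turning axis, 80 mm above the bench. The sleeve is red, 13 mm wide, 15 mm high (72.5 to 87.5 mm above the bench) and runs from 23 to 81 mm from the axis; below it is free space down to the pipe (top of the pipe 50 mm, of the valve body 59 mm above the bench)
- red_shut_face (a point): the flank of the red sleeve that is pushed to shut the valve (looks to the box's +x with the handle at 0). Origin: middle of the flank, 52 mm out from the turning axis and 6.5 mm beside the handle's centre line, 80 mm above the bench; its own +x points out of the flank and turns with the handle, its -y points to the handle's tip
- red_open_face (a point): the opposite flank of the red sleeve (its own -x points out of it); 52 mm out from the axis, 80 mm above the bench
- blue_handle (a joint): angle of the blue handle, same size and sense as the red one; it starts between 0 and 0.1 (open) and must be left so
- blue_pivot (a point): point on the turning axis of the blue handle, 80 mm above the bench
- tub: bystander: small cedar tub with a cane hoop, 144 mm across the rim, 85 mm high; origin at the centre of its underside, left (+y) of the box
- glue_jar: bystander: white jar with an orange cap, 64 mm across, 95 mm high; origin under its centre, right (-y) of the box
- mallet: bystander: wooden mallet lying on its side, head 85 x 54 mm at the origin (on the bench), handle 18 mm thick running to its -x, 195 mm; right of the box
- wood_plane: bystander: wooden hand plane, 62 (x) x 215 (y) x 34 mm, its iron standing up to 75 mm; origin under its centre, on the far side of the box
- gauge: bystander: marking gauge, beam 170 mm (y), fence 55 mm wide, 52 mm high; origin under its centre, left of the box, nearer the robot than the tub
- stave: bystander: planed board lying flat, 200 (x) x 62 x 16 mm; origin under its centre, left of the box beyond the tub
- coupler: bystander: spare brass coupler standing on end, 26 mm across, 48 mm high; origin under its centre, right of the box at its near corner

How it is judged (in metres and radians):
On the way, in this order (a step that is already met when the one before it is completed fails the run):
1. the cover is slid fully open (within 15 mm of its open stop) (value of joint cover above 0.135 m), for 0.2 s.
2. the red handle is pushed fully shut (within 0.12 rad of its stop) (value of joint red_handle above 1.45 rad), for 0.2 s.
At the end, for the whole second after the job is handed in: the cover is closed again (within 12 mm of its closed stop) and at rest, the red handle is shut (at 1.45 rad or more of 1.571), the blue handle is still open (under 0.25 rad), and the seven loose things are upright as they were and within 30 mm of their starting places (value of joint cover below 0.012 m and value of joint red_handle above 1.45 rad and value of joint blue_handle below 0.25 rad and velocity of joint cover below 0.01 m/s and not (distance of any of tub, glue_jar, mallet, wood_plane, gauge, stave, coupler from where it was at the start of the episode above 0.03 m or angle between any of tub, glue_jar, mallet, wood_plane, gauge, stave, coupler's own z axis and vertical above 0.4 rad)); the robot touches nothing.
It fails at once if the cleat is gripped: both of its faces are pressed by the fingers at once (over 2 N each) (contact force between the fingers and cover_c2 above 2 N and contact force between the fingers and cover_c3 above 2 N).
It fails at once if the red handle is gripped: both of its flanks are pressed by the fingers at once (over 2 N each) (contact force between the fingers and red_handle_c4 above 2 N and contact force between the fingers and red_handle_c5 above 2 N).
It fails at once if the blue valve is turned (past 0.25 rad) (value of joint blue_handle above 0.25 rad).
It fails at once if one of the loose things is lifted, knocked over or moved by more than 30 mm (distance of any of tub, glue_jar, mallet, wood_plane, gauge, stave, coupler from where it was at the start of the episode above 0.03 m or angle between any of tub, glue_jar, mallet, wood_plane, gauge, stave, coupler's own z axis and vertical above 0.4 rad).
It also fails if it takes over 58 s, if anything falls off the work surface, if the arm or the gripper's body presses on something with over 40 N, if the wrist force passes 120 N, or if a joint passes its speed limit or range.

## Working session

There is one attempt and no reset: what is moved stays moved. The work goes in short steps, Python scripts to look and compute and a tool call to move; the robot and the scene stay as the last step left them, time stands still between calls to the robot, and variables do not carry over. Pictures are saved under pics/ and viewed, at most 10 in all, crops included, and the job is handed in when it is done.

Besides the shell and the picture viewer there is one more tool, called after "Call:" as a command line: name --argument value ..., lists and objects as JSON in quotes. carry_out: Moves the arm, as the interface text tells. Its arguments: {"type":"object","properties":{"plan":{"type":"array"},"newtons":{"type":"number"}},"required":["plan"]}

```bash
mkdir -p pics; cat > h.py <<'E'
import numpy as np, cv2
from bench import ctrl
def cam(f):
    R=cv2.Rodrigues(np.array(f["rvec"],float))[0]; return np.array(f["K"],float),R,np.array(f["tvec"],float).ravel()
def ray(f,uv,z):
    K,R,t=cam(f); d=R.T@np.linalg.inv(K)@np.array([uv[0],uv[1],1.]); o=-R.T@t
    return o+d*(z-o[2])/d[2]
def proj(f,P):
    K,R,t=cam(f); c=np.atleast_2d(P)@R.T+t; p=c@K.T; return p[:,:2]/p[:,2:]
def save(f,n,crop=None,s=1):
    im=f["pixels"][:,:,::-1]
    if crop: im=im[crop[1]:crop[3],crop[0]:crop[2]]
    cv2.imwrite(f"pics/{n}.png",cv2.resize(np.ascontiguousarray(im),None,fx=s,fy=s,interpolation=cv2.INTER_CUBIC))
E
python3 - <<'E'
from h import *
f=ctrl.grab_frame("top"); g=ctrl.grab_frame("side")
save(f,"top0",s=1.5); save(g,"side0",s=1.5)
for n,p in(("top",f),("side",g)):
    K,R,t=cam(p); print(n,(-R.T@t).round(3),R[2].round(3))
for th,z in(("valve_box",.11),("cover",.1025),("cleat_open_face",.1205)):
    for r in ctrl.silhouettes(f,th)[:2]:
        m=r["region"].astype(np.uint8); c=max(cv2.findContours(m,0,2)[0],key=cv2.contourArea)
        q=cv2.boxPoints(cv2.minAreaRect(c)); print(th,r["p"],r["box"],[ray(f,x,z)[:2].round(3).tolist() for x in q])
s=ctrl.get_state(); print(s["t"],np.round(s["tool_rot"],3),s["position"],s["gripper_width"])
E
```

```text
top [0.284 0.058 1.549] [ 0.194  0.018 -0.981]
side [ 0.316 -0.656  0.865] [ 0.237  0.673 -0.701]
valve_box 0.91 [281.2, 197.1, 108.8, 98.0] [[0.696, 0.201], [0.758, -0.137], [0.44, -0.183], [0.382, 0.141]]
cover 0.65 [299.5, 189.4, 62.2, 79.4] [[0.676, 0.032], [0.708, -0.132], [0.459, -0.172], [0.428, -0.014]]
cleat_open_face 0.95 [304.4, 192.1, 60.2, 77.6] [[0.673, 0.033], [0.704, -0.129], [0.458, -0.167], [0.428, -0.011]]
0.25 [[-0.938  0.347 -0.   ]
 [ 0.347  0.938 -0.001]
 [ 0.    -0.001 -1.   ]] [0.19105363 0.51572503 0.40445632] 0.08556000719293959
```

View pics/top0.png

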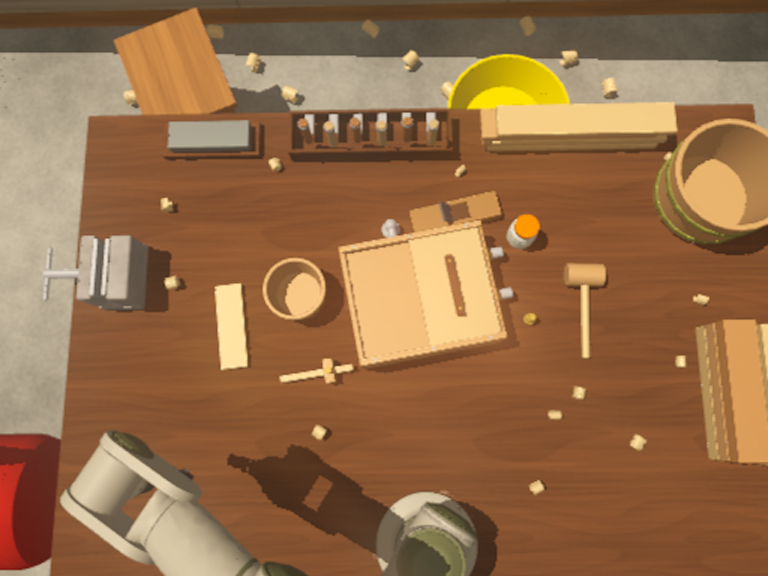

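View pics/side0.png

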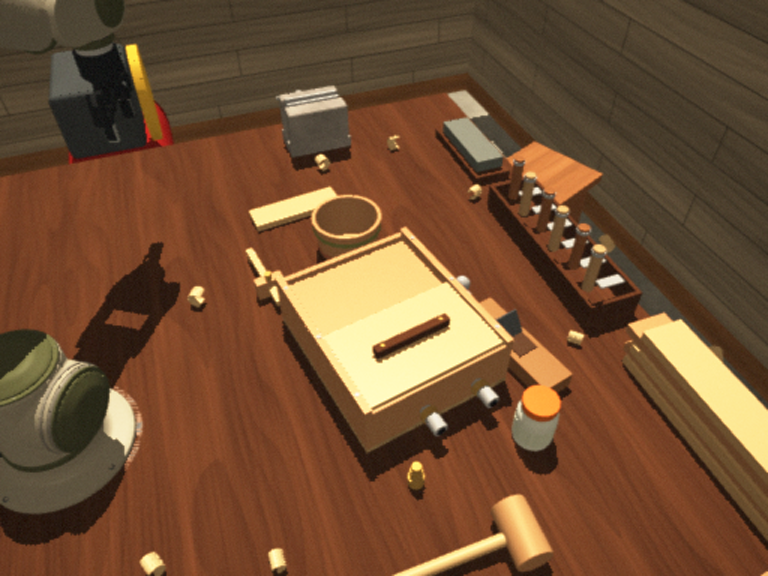

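The top view shows the box centred near (425,293), with the deck on its left, the cover on its right and the cleat from (450,255) to (462,315). The side view shows the couplers at (435,425) and (488,397), and the jar, plane and tub close round the box. Next I fit the box pose.

```bash
cat >> h.py <<'E'
def poly(f,segs):
    m=np.zeros((384*4,512*4),np.uint8)
    for P in segs:
        cv2.fillConvexPoly(m,cv2.convexHull((proj(f,P)*4+1.5).round().astype(np.int32)),255)
    return cv2.resize(m,(512,384),interpolation=cv2.INTER_AREA)/255.
def blk(x0,x1,y0,y1,z0,z1): return np.array([[x,y,z] for x in(x0,x1) for y in(y0,y1) for z in(z0,z1)])
def T(P,p):
    c,s=np.cos(p[2]),np.sin(p[2]); return np.c_[P[:,0]*c-P[:,1]*s+p[0],P[:,0]*s+P[:,1]*c+p[1],P[:,2]]
E
python3 - <<'E'
from h import *
from scipy.optimize import minimize
V=[(ctrl.grab_frame(n)) for n in("top","side")]
B=[blk(-.137,.137,-.165,.165,0,.11)]
C=[blk(-.07,.07,-.009,.009,.1025,.1205)]
def fit(ms,segs,p0):
    def cost(p): return sum(np.abs(poly(f,[T(s,p) for s in segs])-m).sum() for f,m in ms)
    best=None
    for k in range(3):
        r=minimize(cost,p0,method="Nelder-Mead",options=dict(initial_simplex=np.array([p0]+[np.add(p0,d) for d in([.01,0,0],[0,.01,0],[0,0,.06])]),xatol=1e-5,fatol=.01)); p0=r.x
    return r.x,r.fun
ms=[(f,ctrl.silhouettes(f,"valve_box")[0]["region"].astype(float)) for f in V]
for sel in(ms,ms[:1],ms[1:]): 
    p,c=fit(sel,B,[.57,.01,.19]); print("box",p.round(4),c)
p,_=fit(ms,B,[.57,.01,.19])
# cleat by darkness inside the box top
cm=[]
for f in V:
    roi=poly(f,[T(blk(-.12,.12,-.15,.0,.1025,.12),p)])>.5
    v=f["pixels"].max(2); m=(v<140)&roi; m=cv2.connectedComponentsWithStats(m.astype(np.uint8)); i=1+np.argmax(m[2][1:,4]); cm.append((f,(m[1]==i).astype(float))); print("area",m[2][i])
for sel in(cm,cm[:1],cm[1:]):
    q,c=fit(sel,C,[.575,-.06,p[2]]); 
    d=q[:2]-p[:2]; cc,ss=np.cos(p[2]),np.sin(p[2]); print("cleat",q.round(4),c,"in box",(d[0]*cc+d[1]*ss).round(4),(-d[0]*ss+d[1]*cc).round(4))
E
```

```text
box [0.5557 0.0042 0.1826] 804.4784313725489
box [0.5547 0.0036 0.1826] 253.8235294117647
box [0.556  0.0058 0.1809] 515.8666666666666Traceback (most recent call last):
  File "<stdin>", line 20, in <module>
    return _wrapfunc(a, 'argmax', axis=axis, out=out, **kwds)
    return bound(*args, **kwds)
ValueError: attempt to get argmax of an empty sequence
```

```bash
cat >> h.py <<'E'
BOX=np.array([.5555,.004,.1825])
def tobox(P):
    c,s=np.cos(BOX[2]),np.sin(BOX[2]); d=np.asarray(P)[:2]-BOX[:2]; return np.array([d[0]*c+d[1]*s,-d[0]*s+d[1]*c])
def delta(bx,by,z):
    "slide in mm, current tool axes, bringing fingertip (173 mm) to box x,y and height z; and turn so tool x = box y"
    s=ctrl.get_state(); R=np.array(s["tool_rot"]); c,sn=np.cos(BOX[2]),np.sin(BOX[2])
    tgt=np.array([BOX[0]+c*bx-sn*by,BOX[1]+sn*bx+c*by,z+.173])
    Rg=np.array([[-sn,c,0],[c,sn,0],[0,0,-1.]])
    return (R.T@(tgt-np.array(s["position"]))*1e3).round(1),np.degrees(cv2.Rodrigues(R.T@Rg)[0].ravel()).round(2)
def tip():
    s=ctrl.get_state(); R=np.array(s["tool_rot"]); p=np.array(s["position"])+.173*R[:,2]
    return s["t"],tobox(p).round(4),p[2].round(4),np.round(s["wrist_force"],1)
E
python3 - <<'E'
from h import *
V=[(ctrl.grab_frame(n)) for n in("top","side")]
for f in V:
    roi=poly(f,[T(blk(-.11,.11,-.15,-.02,.1025,.12),BOX)])>.5
    v=f["pixels"][:,:,1]; th,_=cv2.threshold(v[roi].reshape(-1,1),0,255,cv2.THRESH_OTSU)
    m=cv2.connectedComponentsWithStats(((v<=th)&roi).astype(np.uint8)); i=1+np.argmax(m[2][1:,4])
    ys,xs=np.where(m[1]==i); (c,sz,a)=cv2.minAreaRect(np.c_[xs,ys].astype(np.float32)); q=np.array([tobox(ray(f,u,.115)) for u in np.c_[xs,ys]])
    print(th,m[2][i],c,sz,"box centre",tobox(ray(f,c,.115)).round(4),q.min(0).round(3),q.max(0).round(3))
print(delta(0,-.13,.20))
E
```

```text
165.0 [296 170  15  41 262] (303.3292541503906, 190.03656005859375) (41.835975646972656, 6.495401859283447) box centre [-0.0051 -0.0786] [-0.075 -0.09 ] [ 0.067 -0.068]
158.0 [248 209  52  33 637] (273.9546813964844, 224.9036865234375) (12.135215759277344, 56.31166076660156) box centre [-0.0043 -0.0798] [-0.075 -0.097] [ 0.071 -0.062]
(array([-586.1, -464.9,   31.7]), array([-0.  , -0.  , 59.21]))
```

Call:
carry_out --plan '[{"slide": [-590,-470,15],"angular": [0,0,59.2],"hand": 0},{"slide": [-590,-470,15],"angular": [0,0,59.2],"hand": 0},{"slide": [-590,-470,15],"angular": [0,0,59.2],"hand": 0},{"slide": [-590,-470,15],"angular": [0,0,59.2],"hand": 0},{"slide": [-590,-470,15],"angular": [0,0,59.2],"hand": 0},{"slide": [-590,-470,15],"angular": [0,0,59.2],"hand": 0},{"slide": [-590,-470,15],"angular": [0,0,59.2],"hand": 0},{"slide": [-590,-470,15],"angular": [0,0,59.2],"hand": 0}]'

```text
t: 1.55
position: [0.4502, 0.0858, 0.395]
tool_rot: [[-0.181, 0.983, 0.001], [0.983, 0.181, 0.0], [-0.0, 0.001, -1.0]]
wrist_force: [0.6, 0.9, -0.2]
gripper_width: 0.0001
finger_force: 0.0
```

```bash
sed -i 's/^BOX=.*/BOX=np.array([.5511,.0032,.1825])/' h.py
python3 - <<'E'
from h import *
print(tip(),delta(0,-.125,.18))
E
```

```text
(1.55, array([-0.0841,  0.0996]), np.float64(0.222), array([ 0.6,  0.9, -0.2])) (array([-224.6,   84.2,   42.1]), array([0.05, 0.  , 0.  ]))
```

Call:
carry_out --plan '[{"slide": [-225,84,42],"angular": [0,0,0],"hand": 0},{"slide": [-225,84,42],"angular": [0,0,0],"hand": 0},{"slide": [-225,84,42],"angular": [0,0,0],"hand": 0},{"slide": [-225,84,42],"angular": [0,0,0],"hand": 0},{"slide": [-225,84,42],"angular": [0,0,0],"hand": 0},{"slide": [-225,84,80],"angular": [0,0,0],"hand": 0},{"slide": [-225,84,112],"angular": [0,0,0],"hand": 0},{"slide": [-225,84,112],"angular": [0,0,0],"hand": 0}]'

```text
t: 2.55
position: [0.5725, -0.1173, 0.2814]
tool_rot: [[-0.182, 0.983, -0.004], [0.983, 0.182, 0.002], [0.003, -0.004, -1.0]]
wrist_force: [0.3, 0.2, -0.2]
gripper_width: -0.0001
finger_force: 0.0
```

```bash
python3 - <<'E'
from h import *
g=ctrl.grab_frame("side"); save(g,"side1",crop=(150,120,406,312),s=3)
print(tip(),delta(0,-.125,.110))
E
```

```text
(2.6, array([-0.0006, -0.1226]), np.float64(0.1101), array([ 0.6, -0.2,  0. ])) (array([-2.3,  0.4,  0.1]), array([-0.04, -0.03,  0.05]))
```

View pics/side1.png

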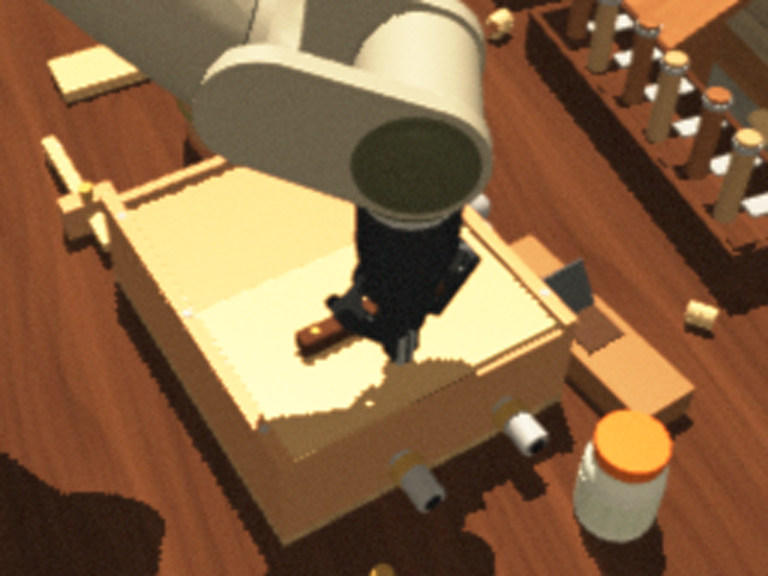

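The fingertips at (400,350) stand just in front of the cleat, on its -y side. Now I push the cover open.

Call:
carry_out --plan '[{"slide": [12,0,0],"angular": [0,0,0],"hand": 0},{"slide": [24,0,0],"angular": [0,0,0],"hand": 0},{"slide": [44,0,0],"angular": [0,0,0],"hand": 0},{"slide": [68,0,0],"angular": [0,0,0],"hand": 0},{"slide": [92,0,0],"angular": [0,0,0],"hand": 0},{"slide": [116,0,0],"angular": [0,0,0],"hand": 0},{"slide": [136,0,0],"angular": [0,0,0],"hand": 0},{"slide": [150,0,0],"angular": [0,0,0],"hand": 0}]'

```text
t: 3.6
position: [0.5455, 0.0306, 0.2832]
tool_rot: [[-0.183, 0.983, 0.001], [0.983, 0.183, -0.0], [-0.001, 0.001, -1.0]]
wrist_force: [1.3, -2.4, 1.8]
gripper_width: 0.0001
finger_force: 1.8
```

Call:
carry_out --plan '[{"slide": [5,0,0],"angular": [0,0,0],"hand": 0},{"slide": [10,0,0],"angular": [0,0,0],"hand": 0},{"slide": [14,0,0],"angular": [0,0,0],"hand": 0},{"slide": [18,0,0],"angular": [0,0,0],"hand": 0},{"slide": [18,0,0],"angular": [0,0,0],"hand": 0}]'

```text
t: 4.22
position: [0.5423, 0.0473, 0.2826]
tool_rot: [[-0.182, 0.983, -0.001], [0.983, 0.182, 0.001], [0.001, -0.001, -1.0]]
wrist_force: [1.0, -0.3, -0.1]
gripper_width: -0.0001
finger_force: 0.3
```

```bash
python3 - <<'E'
from h import *
print(tip())
E
```

```text
(4.225, array([-0.0007,  0.0451]), np.float64(0.1096), array([ 1. , -0.3, -0.1]))
```

Call:
carry_out --plan '[{"slide": [3,0,0],"angular": [0,0,0],"hand": 0},{"slide": [6,0,0],"angular": [0,0,0],"hand": 0},{"slide": [6,0,0],"angular": [0,0,0],"hand": 0}]'

```text
t: 4.6
position: [0.5413, 0.0531, 0.2826]
tool_rot: [[-0.182, 0.983, -0.001], [0.983, 0.182, 0.0], [0.0, -0.001, -1.0]]
wrist_force: [-0.7, -1.4, -0.8]
gripper_width: -0.0002
finger_force: 0.8
```

```bash
python3 - <<'E'
from h import *
print(tip())
E
```

```text
(4.6, array([-0.0007,  0.051 ]), np.float64(0.1096), array([-0.7, -1.4, -0.8]))
```

Call:
carry_out --plan '[{"slide": [2,0,0],"angular": [0,0,0],"hand": 0},{"slide": [4,0,0],"angular": [0,0,0],"hand": 0},{"slide": [4,0,0],"angular": [0,0,0],"hand": 0}]'

```text
t: 4.97
position: [0.5411, 0.0546, 0.2827]
tool_rot: [[-0.181, 0.983, 0.0], [0.983, 0.181, -0.007], [-0.007, -0.001, -1.0]]
wrist_force: [1.6, -21.2, -3.1]
gripper_width: 0.0002
finger_force: 10.4
```

Call:
carry_out --plan '[{"slide": [-8,0,0],"angular": [0,0,0],"hand": 0},{"slide": [-8,0,-60],"angular": [0,0,0],"hand": 0},{"slide": [-60,-110,-110],"angular": [0,0,0],"hand": 0},{"slide": [-60,-170,-130],"angular": [0,0,0],"hand": 0},{"slide": [-60,-220,-130],"angular": [0,0,0],"hand": 0},{"slide": [-60,-220,-130],"angular": [0,0,0],"hand": 0},{"slide": [-60,-220,-130],"angular": [0,0,0],"hand": 0}]'

```text
t: 5.85
position: [0.3331, -0.042, 0.4136]
tool_rot: [[-0.179, 0.984, 0.002], [0.984, 0.179, -0.0], [-0.001, 0.002, -1.0]]
wrist_force: [0.8, -1.1, -0.2]
gripper_width: 0.0001
finger_force: 0.0
```

```bash
python3 - <<'E'
from h import *
print(tip())
f=ctrl.grab_frame("top"); g=ctrl.grab_frame("side")
a=f["pixels"][110:260,200:360]; b=g["pixels"][130:300,160:360]
im=np.hstack([cv2.resize(a,(400,375),interpolation=2),cv2.resize(b,(400,340),interpolation=2)[:340].copy() if 0 else cv2.copyMakeBorder(cv2.resize(b,(400,340),interpolation=2),0,35,0,0,0)])
cv2.imwrite("pics/v2.png",im[:,:,::-1])
for n,p in(("top",f),("side",g)):
    for t,z in(("red_tip",.0875),("blue_pivot",.0875),("cleat_open_face",.1205)):
        for r in ctrl.silhouettes(p,t)[:2]: print(n,t,round(r["p"],2),r["box"],r["region"].sum())
    h=p["pixels"].astype(int); roi=poly(p,[T(blk(-.12,.12,-.15,-.015,.05,.1),BOX)])>.5
    for nm,m in(("red",(h[:,:,0]>1.8*h[:,:,1])&(h[:,:,0]>1.8*h[:,:,2])&(h[:,:,0]>60)&(h[:,:,1]<.45*h[:,:,0])&roi),("blue",(h[:,:,2]>1.2*h[:,:,0])&roi)):
        ys,xs=np.where(m)
        if len(xs)>5:
            q=np.array([tobox(ray(p,u,.084)) for u in np.c_[xs,ys]]); 
            print(n,nm,len(xs),q.mean(0).round(4),q.min(0).round(3),q.max(0).round(3),xs.min(),xs.max(),ys.min(),ys.max())
E
```

```text
(5.85, array([-0.2223, -0.005 ]), np.float64(0.2406), array([ 0.8, -1.1, -0.2]))
top red_tip 0.39 [314.7, 199.2, 54.2, 19.1] 306
top blue_pivot 0.82 [307.9, 172.9, 50.1, 16.5] 364
top cleat_open_face 0.56 [261.1, 200.2, 56.8, 76.7] 3380
top red 40 [-0.034  -0.1044] [-0.04  -0.132] [-0.027 -0.08 ] 305 320 198 201
top blue 38 [ 0.0689 -0.108 ] [ 0.064 -0.134] [ 0.073 -0.081] 299 314 169 172
side red_tip 0.59 [265.8, 244.3, 17.5, 27.7] 171
side blue_pivot 0.83 [304.6, 238.2, 55.9, 60.7] 770
side cleat_open_face 0.78 [247.8, 192.2, 114.5, 70.5] 4145
side red 117 [-0.0322 -0.1045] [-0.042 -0.133] [-0.022 -0.075] 261 274 236 255
side blue 114 [ 0.0714 -0.1045] [ 0.063 -0.134] [ 0.08  -0.074] 296 310 220 237
```

View pics/v2.png

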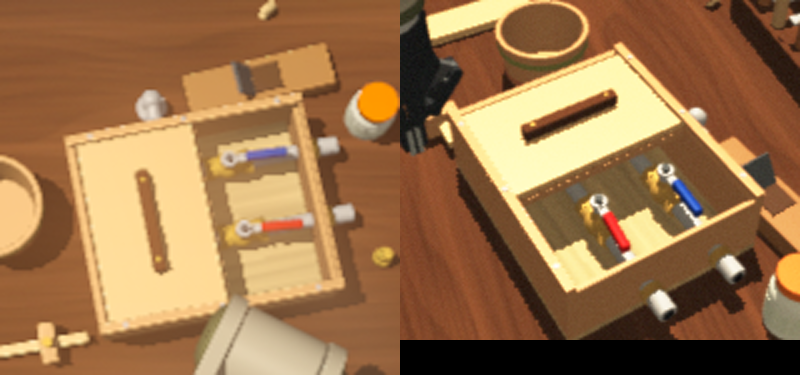

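The left half (top view) shows the cover at its stop and the red handle at (285,225), pointing almost along -y. Blue is at (268,153). Red is the -x valve, with its pivot at box (-0.032,-0.052). I now move the fingertips in between the handles.

Call:
carry_out --plan '[{"slide": [-110,240,50],"angular": [0,0,0],"hand": 0},{"slide": [-110,240,50],"angular": [0,0,0],"hand": 0},{"slide": [-110,240,50],"angular": [0,0,0],"hand": 0},{"slide": [-110,240,50],"angular": [0,0,0],"hand": 0},{"slide": [-110,240,50],"angular": [0,0,0],"hand": 0},{"slide": [-110,240,50],"angular": [0,0,0],"hand": 0},{"slide": [-110,240,80],"angular": [0,0,0],"hand": 0},{"slide": [-110,240,100],"angular": [0,0,0],"hand": 0}]'

```text
t: 7.25
position: [0.5904, -0.1061, 0.3121]
tool_rot: [[-0.182, 0.983, -0.001], [0.983, 0.182, 0.0], [0.001, -0.001, -1.0]]
wrist_force: [-0.9, -0.2, -0.3]
gripper_width: -0.0
finger_force: 0.0
```

```bash
python3 - <<'E'
from h import *
print(tip(),delta(.018,-.115,.068))
E
```

```text
(7.25, array([ 0.0186, -0.1145]), np.float64(0.1391), array([-0.9, -0.2, -0.3])) (array([-0.4, -0.7, 71.1]), array([-0.05, -0.03,  0.04]))
```

Call:
carry_out --plan '[{"slide": [0,0,30],"angular": [0,0,0],"hand": 0},{"slide": [0,0,60],"angular": [0,0,0],"hand": 0},{"slide": [0,0,70],"angular": [0,0,0],"hand": 0},{"slide": [0,0,70],"angular": [0,0,0],"hand": 0},{"slide": [0,-15,70],"angular": [0,0,0],"hand": 0},{"slide": [0,-27,70],"angular": [0,0,0],"hand": 0},{"slide": [0,-35,70],"angular": [0,0,0],"hand": 0}]'

```text
t: 8.12
position: [0.5567, -0.1131, 0.2439]
tool_rot: [[-0.181, 0.983, 0.004], [0.983, 0.181, -0.0], [-0.001, 0.004, -1.0]]
wrist_force: [5.8, 3.3, -0.0]
gripper_width: -0.0001
finger_force: 3.0
```

```bash
python3 - <<'E'
from h import *
print(tip())
g=ctrl.grab_frame("side"); save(g,"s3",crop=(170,150,350,285),s=4)
E
```

```text
(8.125, array([-0.015 , -0.1156]), np.float64(0.0709), array([ 5.8,  3.3, -0. ]))
```

View pics/s3.png

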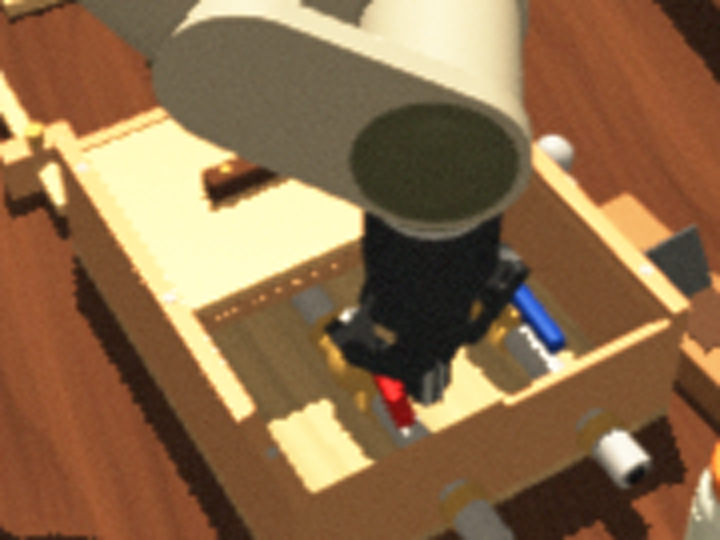

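The fingertips at (430,380) rest on the +x flank of the red sleeve, and contact has begun. I now sweep the handle round.

Call:
carry_out --plan '[{"slide": [1,-12,0],"angular": [0,0,0],"hand": 0},{"slide": [4,-24,0],"angular": [0,0,0],"hand": 0},{"slide": [11,-36,0],"angular": [0,0,0],"hand": 0},{"slide": [20,-46,0],"angular": [0,0,0],"hand": 0},{"slide": [32,-52,0],"angular": [0,0,0],"hand": 0},{"slide": [40,-55,0],"angular": [0,0,0],"hand": 0},{"slide": [44,-56,0],"angular": [0,0,0],"hand": 0},{"slide": [44,-56,0],"angular": [0,0,0],"hand": 0}]'

```text
t: 9.18
position: [0.4943, -0.0804, 0.2436]
tool_rot: [[-0.182, 0.983, 0.003], [0.983, 0.182, -0.002], [-0.003, 0.003, -1.0]]
wrist_force: [2.5, -3.0, 2.6]
gripper_width: -0.0002
finger_force: 1.9
```

```bash
python3 - <<'E'
from h import *
print(tip())
E
```

```text
(9.175, array([-0.0706, -0.0724]), np.float64(0.0706), array([ 2.5, -3. ,  2.6]))
```

Continue until the stop shows in the force.

Call:
carry_out --plan '[{"slide": [3,0,0],"angular": [0,0,0],"hand": 0},{"slide": [6,0,0],"angular": [0,0,0],"hand": 0},{"slide": [6,0,0],"angular": [0,0,0],"hand": 0}]'

```text
t: 9.55
position: [0.4936, -0.0769, 0.2438]
tool_rot: [[-0.183, 0.983, 0.004], [0.983, 0.183, -0.009], [-0.009, 0.002, -1.0]]
wrist_force: [0.2, -24.6, -0.9]
gripper_width: 0.0
finger_force: 11.9
```

```bash
python3 - <<'E'
from h import *
print(tip())
E
```

```text
(9.55, array([-0.0707, -0.07  ]), np.float64(0.0708), array([  0.2, -24.6,  -0.9]))
```

The stop is reached at 25 N. I back off, lift clear and check.

Call:
carry_out --plan '[{"slide": [-20,0,0],"angular": [0,0,0],"hand": 0},{"slide": [-25,0,0],"angular": [0,0,0],"hand": 0},{"slide": [-25,0,-60],"angular": [0,0,0],"hand": 0},{"slide": [-25,0,-120],"angular": [0,0,0],"hand": 0},{"slide": [20,-60,-170],"angular": [0,0,0],"hand": 0},{"slide": [65,-110,-170],"angular": [0,0,0],"hand": 0},{"slide": [65,-150,-170],"angular": [0,0,0],"hand": 0},{"slide": [65,-150,-170],"angular": [0,0,0],"hand": 0}]'

```text
t: 10.55
position: [0.3302, -0.0359, 0.4131]
tool_rot: [[-0.182, 0.983, 0.0], [0.983, 0.182, 0.0], [0.0, 0.0, -1.0]]
wrist_force: [1.3, -0.4, 0.1]
gripper_width: 0.0001
finger_force: 0.0
```

```bash
python3 - <<'E'
from h import *
print(tip())
f=ctrl.grab_frame("top"); g=ctrl.grab_frame("side")
a=f["pixels"][110:260,200:360]; b=g["pixels"][130:300,160:360]
im=np.hstack([cv2.resize(a,(400,375),interpolation=2),cv2.copyMakeBorder(cv2.resize(b,(400,340),interpolation=2),0,35,0,0,0)])
cv2.imwrite("pics/v4.png",im[:,:,::-1])
E
```

```text
(10.55, array([-0.2243,  0.0017]), np.float64(0.2401), array([ 1.3, -0.4,  0.1]))
```

View pics/v4.png

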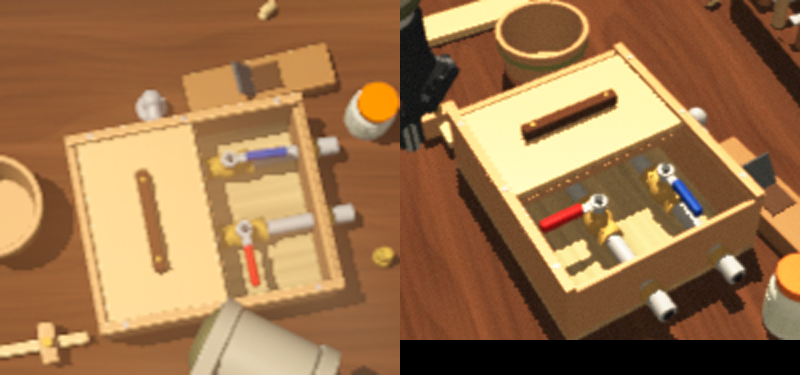

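The red handle at (250,260) now lies square across its pipe, blue is unchanged and the cover is still open. Next I go behind the cleat on its +y side.

Call:
carry_out --plan '[{"slide": [115,224,20],"angular": [0,0,0],"hand": 0},{"slide": [115,224,20],"angular": [0,0,0],"hand": 0},{"slide": [115,224,20],"angular": [0,0,0],"hand": 0},{"slide": [115,224,20],"angular": [0,0,0],"hand": 0},{"slide": [115,224,20],"angular": [0,0,0],"hand": 0},{"slide": [115,224,60],"angular": [0,0,0],"hand": 0},{"slide": [115,224,100],"angular": [0,0,0],"hand": 0},{"slide": [115,224,100],"angular": [0,0,0],"hand": 0}]'

```text
t: 11.65
position: [0.5326, 0.1161, 0.3103]
tool_rot: [[-0.181, 0.983, -0.006], [0.983, 0.181, 0.0], [0.001, -0.006, -1.0]]
wrist_force: [0.5, 0.1, 0.6]
gripper_width: -0.0002
finger_force: 0.0
```

```bash
python3 - <<'E'
from h import *
print(tip(),delta(0,.117,.110))
E
```

```text
(11.65, array([0.0012, 0.1146]), np.float64(0.1373), array([0.5, 0.1, 0.6])) (array([ 2.6, -2.1, 27.3]), array([-0.36, -0.07, -0.01]))
```

Call:
carry_out --plan '[{"slide": [2,0,15],"angular": [0,0,0],"hand": 0},{"slide": [2,0,30],"angular": [0,0,0],"hand": 0},{"slide": [2,0,30],"angular": [0,0,0],"hand": 0}]'

```text
t: 12.02
position: [0.5322, 0.1184, 0.2821]
tool_rot: [[-0.182, 0.983, -0.002], [0.983, 0.182, -0.0], [0.0, -0.002, -1.0]]
wrist_force: [0.7, 0.2, 0.2]
gripper_width: -0.0001
finger_force: 0.0
```

```bash
python3 - <<'E'
from h import *
print(tip())
E
```

```text
(12.025, array([0.0021, 0.1167]), np.float64(0.1091), array([0.7, 0.2, 0.2]))
```

Call:
carry_out --plan '[{"slide": [-12,0,0],"angular": [0,0,0],"hand": 0},{"slide": [-24,0,0],"angular": [0,0,0],"hand": 0},{"slide": [-44,0,0],"angular": [0,0,0],"hand": 0},{"slide": [-68,0,0],"angular": [0,0,0],"hand": 0},{"slide": [-92,0,0],"angular": [0,0,0],"hand": 0},{"slide": [-116,0,0],"angular": [0,0,0],"hand": 0},{"slide": [-138,0,0],"angular": [0,0,0],"hand": 0},{"slide": [-154,0,0],"angular": [0,0,0],"hand": 0}]'

```text
t: 13.02
position: [0.5605, -0.0346, 0.283]
tool_rot: [[-0.181, 0.983, 0.0], [0.983, 0.181, 0.0], [0.0, 0.0, -1.0]]
wrist_force: [-0.2, 4.1, 3.6]
gripper_width: 0.0001
finger_force: 1.9
```

Call:
carry_out --plan '[{"slide": [-5,0,0],"angular": [0,0,0],"hand": 0},{"slide": [-10,0,0],"angular": [0,0,0],"hand": 0},{"slide": [-14,0,0],"angular": [0,0,0],"hand": 0},{"slide": [-17,0,0],"angular": [0,0,0],"hand": 0},{"slide": [-19,0,0],"angular": [0,0,0],"hand": 0},{"slide": [-19,0,0],"angular": [0,0,0],"hand": 0}]'

```text
t: 13.78
position: [0.5638, -0.0519, 0.2827]
tool_rot: [[-0.182, 0.983, -0.0], [0.983, 0.182, -0.0], [-0.0, -0.0, -1.0]]
wrist_force: [-0.4, 1.7, 1.4]
gripper_width: 0.0002
finger_force: 0.7
```

```bash
python3 - <<'E'
from h import *
print(tip())
E
```

```text
(13.775, array([ 0.0024, -0.0565]), np.float64(0.1097), array([-0.4,  1.7,  1.4]))
```

Call:
carry_out --plan '[{"slide": [-2,0,0],"angular": [0,0,0],"hand": 0},{"slide": [-4,0,0],"angular": [0,0,0],"hand": 0},{"slide": [-4,0,0],"angular": [0,0,0],"hand": 0}]'

```text
t: 14.15
position: [0.5643, -0.055, 0.2827]
tool_rot: [[-0.182, 0.983, -0.001], [0.983, 0.182, 0.002], [0.002, -0.0, -1.0]]
wrist_force: [-0.9, 7.9, 2.7]
gripper_width: -0.0
finger_force: 4.3
```

```bash
python3 - <<'E'
from h import *
print(tip())
E
```

```text
(14.15, array([ 0.0024, -0.0592]), np.float64(0.1097), array([-0.9,  7.9,  2.7]))
```

Call:
carry_out --plan '[{"slide": [-3,0,0],"angular": [0,0,0],"hand": 0},{"slide": [-3,0,0],"angular": [0,0,0],"hand": 0}]'

```text
t: 14.4
position: [0.5645, -0.056, 0.2827]
tool_rot: [[-0.182, 0.983, -0.002], [0.983, 0.182, 0.007], [0.008, -0.001, -1.0]]
wrist_force: [-3.3, 20.5, 6.1]
gripper_width: 0.0003
finger_force: 11.0
```

Call:
carry_out --plan '[{"slide": [15,0,0],"angular": [0,0,0],"hand": 0},{"slide": [20,0,-50],"angular": [0,0,0],"hand": 0},{"slide": [20,0,-110],"angular": [0,0,0],"hand": 0},{"slide": [40,-60,-130],"angular": [0,0,0],"hand": 0},{"slide": [60,-120,-130],"angular": [0,0,0],"hand": 0},{"slide": [60,-180,-130],"angular": [0,0,0],"hand": 0},{"slide": [60,-220,-130],"angular": [0,0,0],"hand": 0},{"slide": [60,-220,-130],"angular": [0,0,0],"hand": 0}]'

```text
t: 15.4
position: [0.336, -0.0396, 0.4132]
tool_rot: [[-0.18, 0.984, 0.001], [0.984, 0.18, -0.002], [-0.002, 0.001, -1.0]]
wrist_force: [0.5, -0.3, 0.4]
gripper_width: 0.0001
finger_force: 0.0
```

```bash
python3 - <<'E'
from h import *
print(tip())
f=ctrl.grab_frame("top"); g=ctrl.grab_frame("side")
a=f["pixels"][90:280,150:420]; b=g["pixels"][110:340,130:400]
im=np.hstack([cv2.resize(a,(400,282)),cv2.resize(b,(400,341))[:282]])
cv2.imwrite("pics/v5.png",im[:,:,::-1])
E
```

```text
(15.4, array([-0.2192, -0.0034]), np.float64(0.2402), array([ 0.5, -0.3,  0.4]))
```

View pics/v5.png

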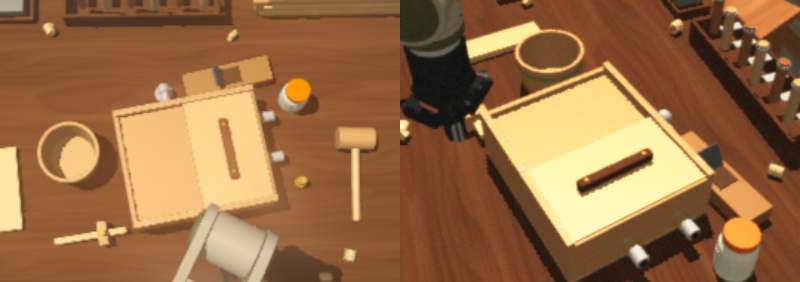

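The cover is closed against its stop, with the cleat at (230,150) in the top view. The arm is clear and the bystanders stand where they did, so I hand in.

```bash
python3 -c "
from bench import ctrl
print(ctrl.hand_in())"
```

```text
the job is handed in; nothing more can be done
None
```

I slid the cover open to its stop, pushed the red handle shut against its stop, and closed the cover to its stop again; blue was left open, the loose things look unmoved in the final pictures, and the job was handed in about 15 s in, with no verdict shown.

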